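Pop the jewellery box open, lay its sprung lid back and set out the block charm

ROBOT

A 6-joint arm with a two-finger parallel gripper is mounted at the origin on a cart in front of the work surface, level with it; the furniture and walls round the work are solid. World frame = base frame: x ahead of the robot, y to its left, z up, the work surface at z = 0. Lengths are in m, angles in degrees, forces in N, time in s.
With the tool pointing down it reaches from about 0.35 to 0.85 m from the base axis. Payload 8.1 kg.
Tool frame: the origin (TCP) lies on the centre line of the jaws, within the pads' length; the fingertips stand 22 mm ahead of it and the grasp point (between the pads) lies 3 mm ahead of it; z points along the fingers, y is the direction in which the jaws open and shut (so a half turn about z gives the same grasp; the last joint's range is limited). The gripper opens to 93 mm and grips with 3 to 60 N. Pads are 15 mm wide; open, the fingers measure 128 mm over their backs; the gripper's body (75 mm by 188 mm) begins 65 mm behind the grasp point.
Start: joints at [66.268, 7.471, 85.268, -0, 87.261, -4.893], TCP at [0.194, 0.568, 0.241] pointing down, gripper open.
Joint ranges: [-169.43, 169.43], [-51.17, 129.36], [1.28, 143.12], [-76.62, 256.62], [0, 156.53], [-152.29, 152.29]. Speed limits (degrees/s): [136.94, 136.94, 159.86, 180, 180, 180].

INTERFACE

Orientations are given as a 3x3 rotation matrix whose columns are the frame's x, y, z axes.
In Python, from workcell import manip gives the robot as it stands. The module is installed in compiled form; this text tells all that it offers.
- The arm moves only by the shell command python3 -m inch 'ROWS' [FORCE]. ROWS is a JSON object of lists of equal length, an entry for each row: "translation": the shift along the tool's x, y, z in m, a list of three; "delta_rot": the turn, a rotation vector about the tool's x, y, z in degrees, a list of three; "gripper": the opening in per cent of the stroke, from 0 (shut) to 100 (fully open). A call has 1 to 20 rows; each row is the pose to reach, as a shift and turn from the pose commanded when the call began, along the tool's axes at that moment; what a row does not reach only later rows make up. A row lasts 1/12 s, in which the tool goes at most 41.7 mm and 7.16 degrees, less where a joint would pass 70% of its speed; a pose out of reach is approached as far as the arm can. A call with a gripper value outside its range is refused whole. The fingers move at their own pace and stop on an object; FORCE is the grip in N (left out, the last holds). Time passes only in rows, so rows that repeat a pose let the fingers close. It gives the time, the measured TCP pose, the force and the opening at its end, in the units of the state.
- manip.get_obs(): the state, without advancing time (a new reading comes with each control period).
- manip.camera(name): name is "side" or "top" or "wrist"; returns the picture (480x640x3 uint8, red, green, blue); there is no depth.
- manip.calibration(name): a dict with "mtx" (3x3 intrinsics, pixels), "k1" (the pictures are not rectified: a ray, as slopes to the right and down, at radius r is drawn at 1 + k1 r^2 times it, then the intrinsics apply), "eye" and "rotation" of the camera in the world. Camera axes: x right, y down, z forward; pixel columns grow to the right and rows downward; lengths in m; the calibration is good to about 2 mm. A picture is of the moment at which its call begins: read the wrist's pose just before it. calibration takes no time and is no camera call; for the wrist camera it gives the pose at the moment of the call.
- manip.close_job(): hands the job in, once; it reports no verdict.
The state is a dict: "time": time; "joints": joint angles; "qd": joint speeds; "joint_torque": joint torques, N m; "tcp_pos": TCP position; "tcp_rot": TCP orientation; "contact_force": force on the tool from outside, world axes, zero at the start; "wrist_torque": the same for the moment, N m; "grip_width": finger opening in m.
Only numpy, scipy, OpenCV 4.12 (cv2) and the standard library are available. Lean on these libraries where they do the work, as an engineer would, in place of code of your own. Each camera call takes 0.05 s, during which the arm holds its last target.

TASK

Press the brass thumb catch on the front of the dark wooden jewellery box so that its sprung lid pops up, then steady the lid by its brass T-shaped pull and lay it gently all the way back on its stop without letting it fall over. Then take the block-shaped (rectangular) charm out of the box and set it down gently, flat, at about the middle of the leather show pad. Leave the star charm in its place in the box, leave the lid open, and do not disturb the other things on the table.

Things in the scene. Friction and masses are not known exactly. Their poses are not given: they have to be found in the camera images.
- trinket_box: dark wooden jewellery box, fixed, 96 (x) x 160 (y) x 52 mm without its lid, walls and floor 6 mm, so the inside is 84 x 148 mm and its floor is 6 mm above the table. Origin: centre of the underside; -x is the front (catch and pull), +x the hinge side, y along the hinge. The lid is an 8 mm slab, 100 x 164 mm, on top of it (lid top 60 mm above the table when shut).
- lid_hinge (a point): middle of the lid's hinge axis, at the box's back edge, 56 mm above the table; the axis is the box's y.
- box_lid (a joint): lid angle, rad: 0 shut and caught, 2.35 laid back on its stop (45 degrees past upright). When the catch is let go a small spring lifts the lid (0.12 kg) to 0.35 to 0.40 and it stays there; above that it is free: it falls back onto the spring when let go before upright (1.57), and falls over backward onto the stop by itself when let go beyond upright. It has little damping, so there it must be held.
- lid_pull (a point): centre of the brass T-shaped pull on the lid's front edge, 124 mm from the hinge axis and 35 mm to the +y side of the box's middle. A cross bar 18 mm long along the box's y and 13 mm thick, on an 8 mm stem; its centre stands 25 mm out from the lid's edge. Pinched on its ends (along the box's y) from above, it turns between the pads as the lid swings, the tool still pointing down. 56 mm above the table when shut.
- box_catch (a joint): catch angle, rad: 0 at rest, 0.28 fully pressed; the lid is let go by about 0.2. Springs back when released.
- catch_pad (a point): centre of the top of the brass thumb catch, a ribbed plate 30 (y) x 31 (x) mm standing out from the box's front, 40 mm to the -y side of its middle, 39 mm above the table; it tips down (about 8 mm at this point) when pressed straight down with about 5 N. This point is 20 mm in front of the lid's edge.
- block_charm_mid (a point): centre (half-way up) of the rectangular tan leather charm with a small brass ring on top, 26 (its x) x 34 (its y) x 11 mm, 14 g; it lies flat on the floor of the box, in one of two places 30 mm to either side of the box's middle, its 34 mm side roughly along the box's x, so it is taken across 26 mm with the fingers closing along the box's y.
- star_charm_mid (a point): centre (half-way up) of the star-shaped tan leather charm, 31 x 29 x 11 mm, in the other place in the box; it stays there.
- pad_middle (a point): centre of the top of the show pad, a fixed dark brown stitched leather square, 100 x 100 x 8 mm; its top is 8 mm above the table.
- eyelet_tin: bystander: round pale tin, 62 mm wide, 23 mm high; origin: centre of its underside.
- wax_block: bystander: amber beeswax block with grooves, 30 x 46 x 18 mm; origin: centre of its underside.
- spool_navy: bystander: upright thread spool, 48 mm wide, 32 mm high; origin: centre of its underside.
- awl: bystander: awl with a wooden handle, 132 mm long, lying along y; origin: centre of its underside.

How it is judged:
By the outcome, as a careful person would: the job done as asked, in the order asked, and still so for the second after the job is handed in, with the robot touching nothing.
It also fails if it takes over 64 s, if anything falls off the work surface, if the arm or the gripper's body presses on something with over 40 N, if the wrist force passes 120 N, or if a joint passes its speed limit or range.

## Working session

There is one attempt and no reset: what is moved stays moved. The work goes in short steps, Python scripts to look and compute and a shell command to move; the robot and the scene stay as the last step left them, time stands still between calls to the robot, and variables do not carry over. Pictures are saved under pics/ and viewed, and the job is handed in when it is done.

```bash
mkdir -p pics; cat > h.py <<'E'
from workcell import manip
import numpy as np, cv2
def snap(name,out):
    im=manip.camera(name); cv2.imwrite(f'pics/{out}.png',im[:,:,::-1]); return im
def ray(cal,u,v):
    K=np.array(cal['mtx']);d=np.array([(u-K[0,2])/K[0,0],(v-K[1,2])/K[1,1]])
    s=d.copy()
    for _ in range(20): s=d/(1+cal['k1']*(s@s))
    return np.array(cal['eye']),np.array(cal['rotation'])@np.array([s[0],s[1],1.])
def onz(cal,u,v,z):
    e,d=ray(cal,u,v); return e+d*(z-e[2])/d[2]
def proj(cal,p):
    c=np.array(cal['rotation']).T@(np.array(p)-np.array(cal['eye']));s=c[:2]/c[2]
    s=s*(1+cal['k1']*(s@s));K=np.array(cal['mtx']);return K[0,0]*s[0]+K[0,2],K[1,1]*s[1]+K[1,2]
E
python3 - <<'E'
from h import *
np.set_printoptions(precision=4,suppress=True)
o=manip.get_obs()
for k in o: print(k,o[k])
for n in ('side','top','wrist'):
    c=manip.calibration(n);print(n,c); snap(n,n+'0')
E
```

```text
time 0.0
joints [66.2676  7.5169 85.3286 -0.001  87.2603 -4.8927]
qd [ 0.0177  0.0903 -0.0988 -0.0515  0.0253  0.0046]
joint_torque [ -0.0002 -55.9889 -49.1727   0.0767   0.0364  -0.0002]
tcp_pos [0.1935 0.5674 0.2396]
tcp_rot [[-0.9464  0.3229 -0.0007]
 [ 0.3229  0.9464 -0.0017]
 [ 0.0001 -0.0018 -1.    ]]
contact_force [ 0.3111  0.5096 -0.6289]
wrist_torque [-0.0129  0.0222  0.0352]
grip_width 0.09264250936711743
side {'mtx': array([[573.3825,   0.    , 323.5064],
       [  0.    , 573.3825, 225.5509],
       [  0.    ,   0.    ,   1.    ]]), 'k1': -0.16115172511455925, 'eye': array([-0.0979, -0.8725,  0.469 ]), 'rotation': array([[ 0.8562, -0.17  ,  0.4878],
       [-0.5165, -0.2933,  0.8045],
       [ 0.0063, -0.9408, -0.339 ]])}
top {'mtx': array([[475.2671,   0.    , 316.6766],
       [  0.    , 475.2671, 244.4402],
       [  0.    ,   0.    ,   1.    ]]), 'k1': 0.04248716493420195, 'eye': array([0.3914, 0.0681, 0.9221]), 'rotation': array([[ 0.0205, -0.9972,  0.0715],
       [-0.9998, -0.0205,  0.0003],
       [ 0.0012, -0.0715, -0.9974]])}
wrist {'mtx': array([[342.4929,   0.    , 323.8475],
       [  0.    , 342.4929, 240.3895],
       [  0.    ,   0.    ,   1.    ]]), 'k1': 0.01646050494332777, 'eye': array([0.1179, 0.5939, 0.3829]), 'rotation': array([[ 0.3225,  0.9063,  0.2732],
       [ 0.9466, -0.3082, -0.0952],
       [-0.0021,  0.2893, -0.9572]])}
```

View pics/top0.png

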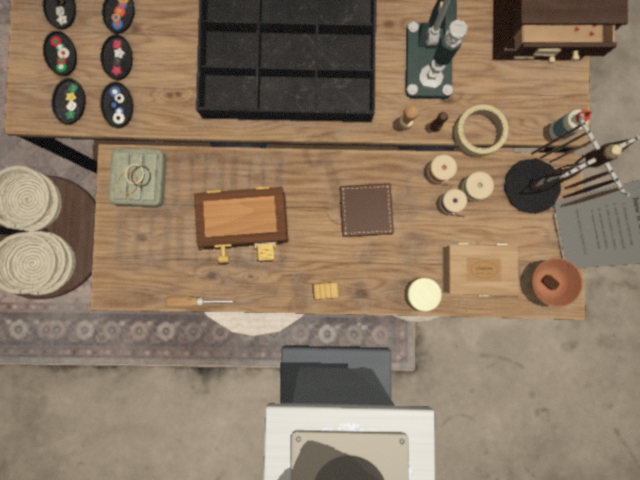

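View pics/side0.png

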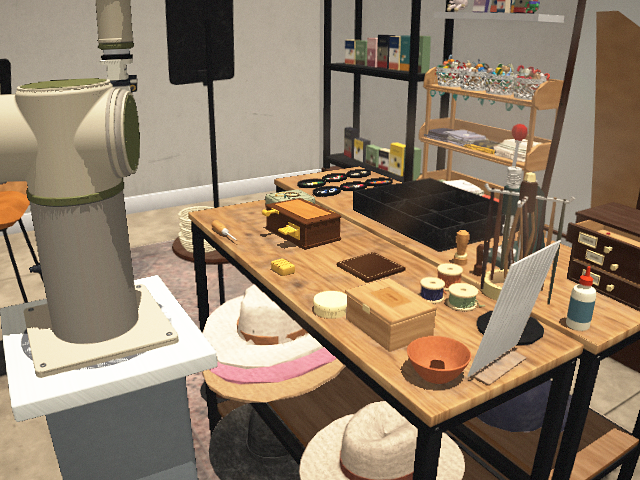

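View pics/wrist0.png

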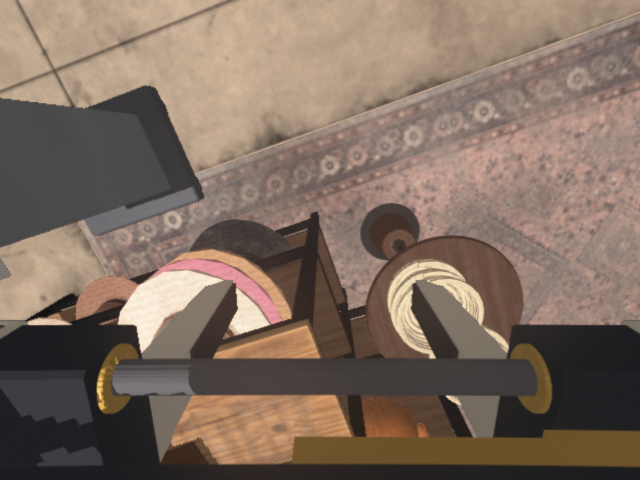

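The top view shows the box at about (240,218), its catch at (266,252) and pull at (223,253). The show pad is at (367,209), the tin at (424,294), the wax at (326,291), and the awl at (200,301). Next I'll zoom in and measure.

```bash
python3 - <<'E'
from h import *
im=cv2.imread('pics/top0.png')
c=im[170:320,160:310]; cv2.imwrite('pics/top0z.png',cv2.resize(c,(750,750),interpolation=cv2.INTER_CUBIC)[:600])
cal=manip.calibration('top')
hsv=cv2.cvtColor(im,cv2.COLOR_BGR2HSV)
# brass
m=cv2.inRange(hsv,(18,140,120),(32,255,255))
n,l,s,ce=cv2.connectedComponentsWithStats(m)
for i in range(1,n):
    if s[i,4]>25: print('brass',s[i],ce[i])
# lid dark & pad masks
b,g,r=cv2.split(im.astype(int))
for nm,x0,x1,y0,y1 in (('pad',330,405,175,245),):
    mm=((r<110)).astype(np.uint8); z=np.zeros_like(mm); z[y0:y1,x0:x1]=mm[y0:y1,x0:x1]
    cs,_=cv2.findContours(z,cv2.RETR_EXTERNAL,cv2.CHAIN_APPROX_NONE)
    k=max(cs,key=cv2.contourArea); R=cv2.minAreaRect(k);print(nm,R)
    print(onz(cal,*R[0],.008), [onz(cal,*q,.008).round(4) for q in cv2.boxPoints(R)])
z=np.zeros(im.shape[:2],np.uint8); mm=cv2.inRange(hsv,(0,120,0),(30,255,110)); z[180:255,185:295]=mm[180:255,185:295]
cs,_=cv2.findContours(z,cv2.RETR_EXTERNAL,cv2.CHAIN_APPROX_NONE)
k=max(cs,key=cv2.contourArea);R=cv2.minAreaRect(k);print('lid',R)
print(onz(cal,*R[0],.06),[onz(cal,*q,.06).round(4) for q in cv2.boxPoints(R)])
E
```

```text
pad ((366.1499328613281, 202.45001220703125), (36.04735565185547, 42.41316604614258), 85.60128784179688)
[ 0.54062122 -0.02584442  0.008     ] [array([0.5718, 0.0184, 0.008 ]), array([ 0.5798, -0.0637,  0.008 ]), array([ 0.5096, -0.0698,  0.008 ]), array([0.5016, 0.0118, 0.008 ])]
lid ((240.9212646484375, 220.46051025390625), (50.5521125793457, 90.84574127197266), 85.66769409179688)
[0.4942709  0.20734839 0.06      ] [array([0.5324, 0.2944, 0.06  ]), array([0.5487, 0.1297, 0.06  ]), array([0.4563, 0.1204, 0.06  ]), array([0.4404, 0.2841, 0.06  ])]
```

View pics/top0z.png

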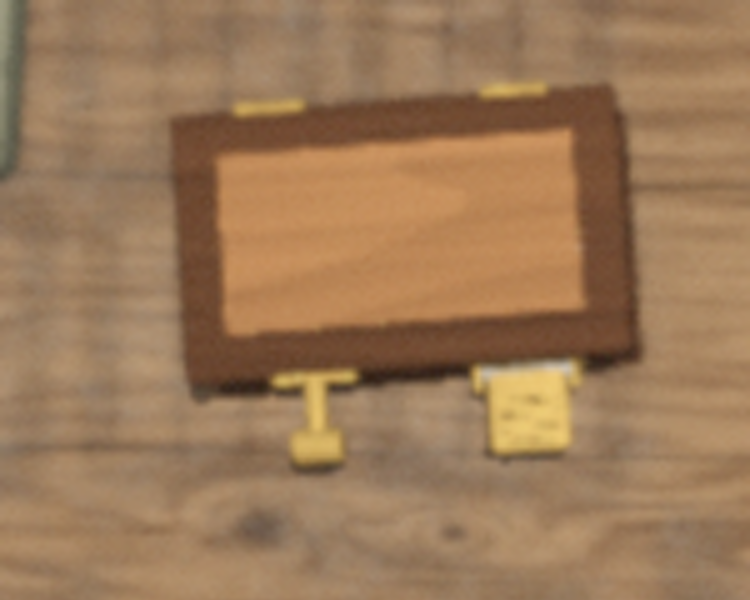

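```bash
python3 - <<'E'
from h import *
np.set_printoptions(precision=4,suppress=True)
im=cv2.imread('pics/top0.png')
cv2.imwrite('pics/padz.png',cv2.resize(im[170:250,325:410],(680,640),interpolation=cv2.INTER_CUBIC)[:600])
im2=cv2.imread('pics/side0.png')
cv2.imwrite('pics/sidez.png',cv2.resize(im2[180:280,250:350],(600,600),interpolation=cv2.INTER_CUBIC))
cal=manip.calibration('top')
f=lambda x,y,z:onz(cal,160+(x+.5)/5-.5,170+(y+.5)/5-.5,z)
tl,tr,bl,br=[f(*p,.06) for p in((172,118),(612,86),(190,380),(632,347))]
print(tl,tr,bl,br,'sizes',np.linalg.norm(tl-tr),np.linalg.norm(tl-bl),np.linalg.norm(tr-br),np.linalg.norm(bl-br))
print('c',(tl+tr+bl+br)/4)
d=(tl-tr+bl-br)[:2];print('yaw',np.degrees(np.arctan2(-d[0],d[1])))
d=(tl-bl+tr-br)[:2];print('yaw',np.degrees(np.arctan2(d[1],d[0])))
print('pull',f(317,445,.0625),'catch',f(531,412,.039))
E
```

```text
[0.5425 0.2943 0.06  ] [0.5579 0.1341 0.06  ] [0.4468 0.2842 0.06  ] [0.4621 0.1244 0.06  ] sizes 0.16093207198034612 0.09626882656297625 0.09630616790116311 0.16051864289484474
c [0.5023 0.2093 0.06  ]
yaw 5.483196314827901
yaw 5.902941753122011
pull [0.424  0.237  0.0625] catch [0.4388 0.1627 0.039 ]
```

View pics/padz.png

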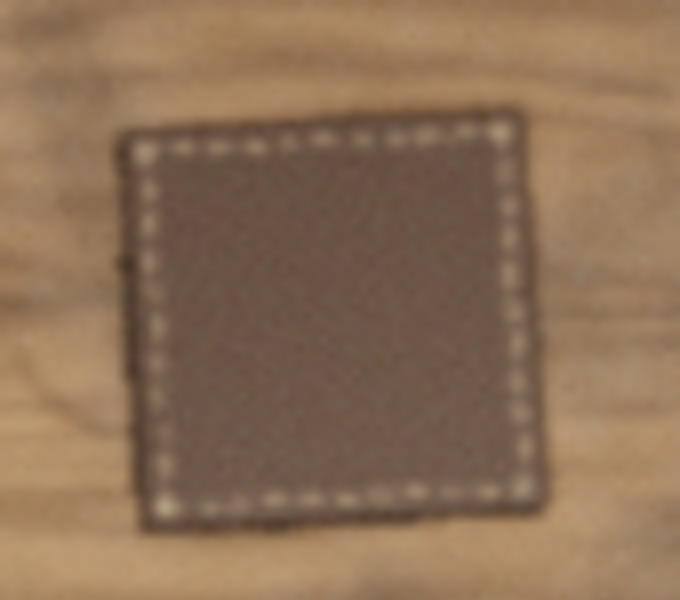

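View pics/sidez.png

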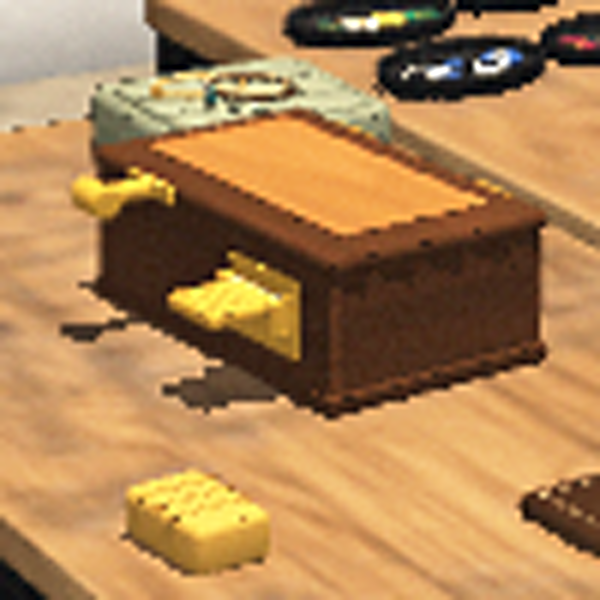

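```bash
cat >> h.py <<'E'
from scipy.spatial.transform import Rotation as Ro
np.set_printoptions(precision=4,suppress=True)
def down(yaw_y):
    a=np.radians(yaw_y); y=np.array([np.cos(a),np.sin(a),0]); z=np.array([0,0,-1.]); return np.c_[np.cross(y,z),y,z]
def delta(p,yaw=None):
    o=manip.get_obs();R=np.array(o['tcp_rot']);t=R.T@(np.array(p)-o['tcp_pos'])
    r=np.zeros(3) if yaw is None else np.degrees(Ro.from_matrix(R.T@down(yaw)).as_rotvec())
    return (t*1000).round(1),r.round(2)
E
python3 - <<'E'
from h import *
cal=manip.calibration('top')
print('pad',onz(cal,366.2,209.56,.008)); 
for p in ((120,132),(523,108),(545,512),(145,530)): print(onz(cal,325+(p[0]+.5)/8-.5,170+(p[1]+.5)/8-.5,.008))
print(delta([.433,.1623,.15],25.6))
E
```

```text
pad [ 0.5267 -0.0261  0.008 ]
[0.5717 0.0263 0.008 ]
[ 0.5795 -0.0715  0.008 ]
[ 0.4811 -0.0778  0.008 ]
[0.4748 0.0185 0.008 ]
(array([-357.5, -306. ,   90.2]), array([-0.08,  0.03, 45.56]))
```

```bash
python3 -m inch '{"translation":[[-357,-306,60],[-357,-306,60]],"delta_rot":[[0,0,0],[0,0,0]],"gripper":[0,0]}' 2>&1 | head -5; python3 -c "
from h import *
print(manip.get_obs()['tcp_pos'])"
```

```text
time: 0.32
tcp_pos: [0.2351, 0.4967, 0.2291]
tcp_rot: [[-0.947, 0.32, -0.001], [0.32, 0.947, -0.001], [0.0, -0.001, -1.0]]
contact_force: [1.4, -0.6, 1.1]
grip_width: 0.0843
[0.2351 0.4967 0.2291]
```

I typed millimetres there instead of metres. The per-row cap kept the move short and in the right direction. I'll recompute from here, in metres.

```bash
python3 -c "
from h import *
print(delta([.433,.1623,.15],25.6))"
```

```text
(array([-294.4, -253.5,   79.3]), array([-0.05,  0.  , 45.75]))
```

```bash
python3 -m inch '{"translation":[[-0.294,-0.2535,0.079],[-0.294,-0.2535,0.079],[-0.294,-0.2535,0.079],[-0.294,-0.2535,0.079],[-0.294,-0.2535,0.079],[-0.294,-0.2535,0.079],[-0.294,-0.2535,0.079],[-0.294,-0.2535,0.079],[-0.294,-0.2535,0.079],[-0.294,-0.2535,0.079],[-0.294,-0.2535,0.079],[-0.294,-0.2535,0.079],[-0.294,-0.2535,0.079]],"delta_rot":[[0,0,45.7],[0,0,45.7],[0,0,45.7],[0,0,45.7],[0,0,45.7],[0,0,45.7],[0,0,45.7],[0,0,45.7],[0,0,45.7],[0,0,45.7],[0,0,45.7],[0,0,45.7],[0,0,45.7]],"gripper":[0,0,0,0,0,0,0,0,0,0,0,0,0]}'; python3 - <<'E'
from h import *
print(delta([.433,.1623,.075],25.6), manip.get_obs()['qd'])
im=snap('wrist','w1'); snap('side','s1')
E
```

```text
time: 1.4
tcp_pos: [0.4318, 0.1623, 0.1511]
tcp_rot: [[-0.43, 0.903, -0.0], [0.903, 0.43, 0.0], [0.001, -0.0, -1.0]]
contact_force: [-0.4, 0.3, -0.3]
grip_width: 0.0013
(array([-0.6,  1.1, 76.1]), array([-0.01, -0.03, -0.16])) [ 1.3666 -0.1756 -0.1841 -0.1013  0.0037 -0.1678]
```

View pics/w1.png

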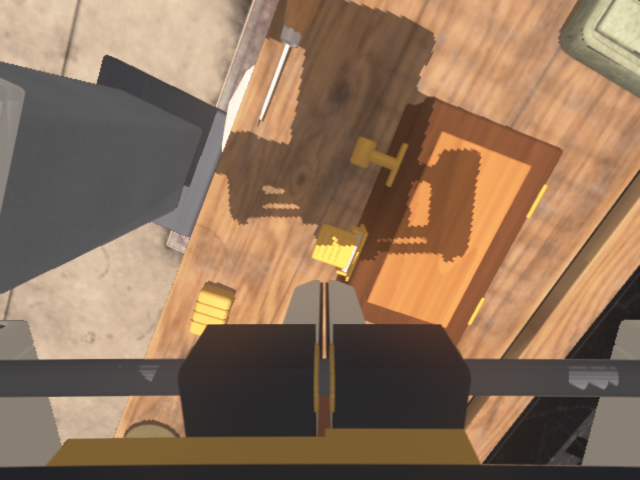

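View pics/s1.png

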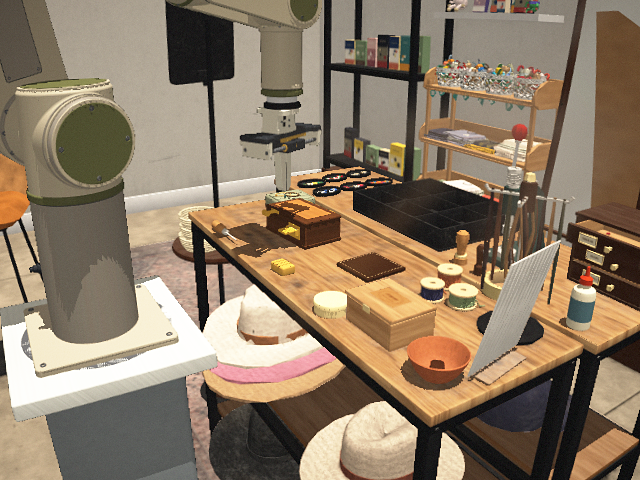

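In the wrist view the catch plate is at about (335,248) and the pull bar at (362,152). The box's back-edge hinges are at (537,200) and (476,311). I'll cross-check these against the top-view estimate.

```bash
python3 - <<'E'
from h import *
c=manip.calibration('wrist')
print('catch',onz(c,335,248,.039),'pull',onz(c,362,152,.0625))
for z,p in ((.06,(435,96)),(.06,(562,150))): print(onz(c,*p,z))
t=np.r_[manip.get_obs()['tcp_pos'][:2],.1511-.022]; print(proj(c,t))
E
```

```text
catch [0.4416 0.1644 0.039 ] pull [0.4244 0.2381 0.0625]
[0.4505 0.2883 0.06  ]
[0.5426 0.2955 0.06  ]
(np.float64(322.4604971423995), np.float64(295.6611073363116))
```

```bash
python3 -m inch '{"translation":[[0,0.001,0.04],[0,0.001,0.07],[0,0.001,0.084],[0,0.001,0.088],[0,0.001,0.090],[0,0.001,0.092],[0,0.001,0.093],[0,0.001,0.093]],"delta_rot":[[0,0,0],[0,0,0],[0,0,0],[0,0,0],[0,0,0],[0,0,0],[0,0,0],[0,0,0]],"gripper":[0,0,0,0,0,0,0,0]}'; python3 - <<'E'
from h import *
im=snap('wrist','w2'); im=snap('side','s2'); cv2.imwrite('pics/s2z.png',cv2.resize(im[150:270,230:350,::-1],(600,600),interpolation=cv2.INTER_CUBIC))
E
```

```text
time: 2.17
tcp_pos: [0.434, 0.163, 0.0595]
tcp_rot: [[-0.43, 0.903, 0.002], [0.903, 0.43, 0.001], [-0.0, 0.002, -1.0]]
contact_force: [-1.7, 1.3, 3.5]
grip_width: 0.0003
```

View pics/s2z.png

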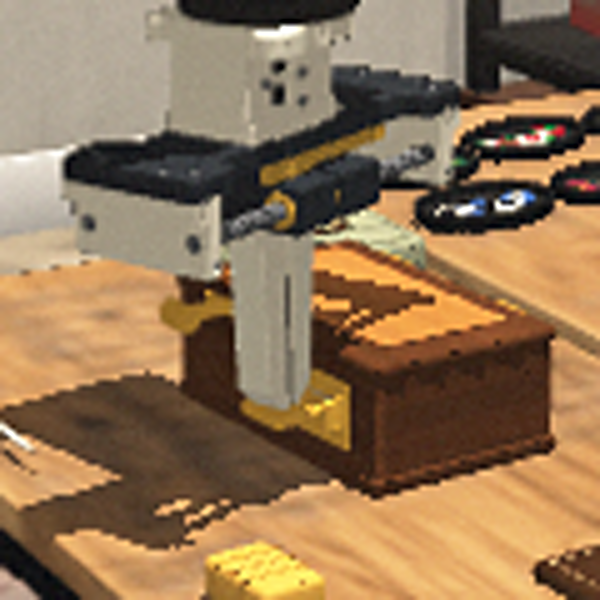

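The side view shows the closed fingers on the catch at (270,400) with 3.5 N, and the lid still shut. I'll press further.

```bash
python3 -m inch '{"translation":[[0,0,0.001],[0,0,0.002],[0,0,0.003],[0,0,0.004],[0,0,0.005],[0,0,0.005]],"delta_rot":[[0,0,0],[0,0,0],[0,0,0],[0,0,0],[0,0,0],[0,0,0]],"gripper":[0,0,0,0,0,0]}'; python3 - <<'E'
from h import *
im=snap('side','s3'); cv2.imwrite('pics/s3z.png',cv2.resize(im[150:270,230:350,::-1],(600,600),interpolation=cv2.INTER_CUBIC))
E
```

```text
time: 2.77
tcp_pos: [0.4339, 0.1625, 0.0536]
tcp_rot: [[-0.43, 0.903, 0.002], [0.903, 0.43, 0.001], [-0.0, 0.002, -1.0]]
contact_force: [1.0, 3.1, 4.6]
grip_width: 0.0007
```

View pics/s3z.png

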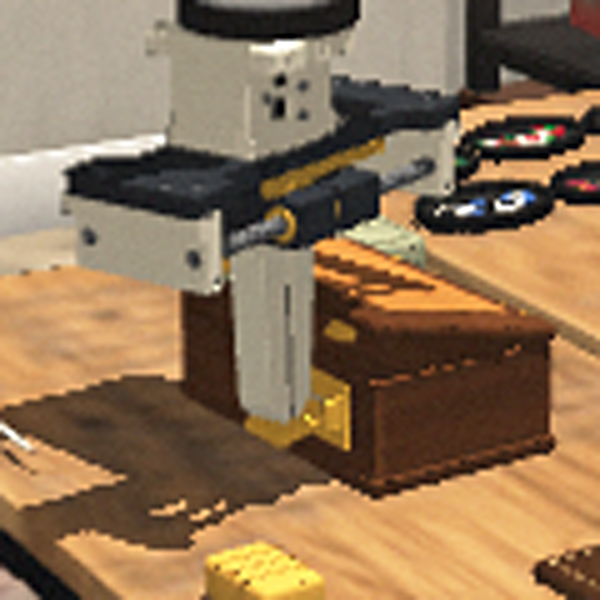

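The lid has popped up to about 0.38. I'll back off upwards, then turn and go over the pull with the jaws partly open.

```bash
python3 -m inch '{"translation":[[0,-0.002,-0.03],[0,-0.005,-0.07],[0,-0.005,-0.11],[0,-0.005,-0.11],[0,-0.005,-0.11]],"delta_rot":[[0,0,0],[0,0,0],[0,0,0],[0,0,0],[0,0,0]],"gripper":[0,0,0,20,45]}'; python3 - <<'E'
from h import *
print(delta([.433,.2384,.155],95.6))
E
```

```text
time: 3.23
tcp_pos: [0.4303, 0.1601, 0.1655]
tcp_rot: [[-0.43, 0.903, 0.005], [0.903, 0.43, 0.001], [-0.002, 0.005, -1.0]]
contact_force: [0.3, 0.0, -1.3]
grip_width: 0.0096
(array([69.6, 36. , 10.6]), array([  0.18,   0.26, -70.16]))
```

```bash
python3 -m inch '{"translation":[[0.07,0.036,0.01],[0.07,0.036,0.01],[0.07,0.036,0.01],[0.07,0.036,0.01],[0.07,0.036,0.01],[0.07,0.036,0.01],[0.07,0.036,0.01],[0.07,0.036,0.01],[0.07,0.036,0.01],[0.07,0.036,0.01],[0.07,0.036,0.01],[0.07,0.036,0.01]],"delta_rot":[[0,0,-70],[0,0,-70],[0,0,-70],[0,0,-70],[0,0,-70],[0,0,-70],[0,0,-70],[0,0,-70],[0,0,-70],[0,0,-70],[0,0,-70],[0,0,-70]],"gripper":[45,45,45,45,45,45,45,45,45,45,45,45]}'; python3 - <<'E'
from h import *
print(delta([.433,.2384,.155],95.6),manip.get_obs()['qd'])
im=snap('wrist','w4'); c=manip.calibration('wrist')
for th in (.34,.38,.42):
    ct,st=np.cos(th),np.sin(th);b=np.radians(5.6);bx=np.array([np.cos(b),np.sin(b)]);by=np.array([-bx[1],bx[0]])
    P=np.r_[np.array([.551,.2148])+.035*by-.124*ct*bx,.056+.124*st];print(th,P,proj(c,P))
im=snap('side','s4'); cv2.imwrite('pics/s4z.png',cv2.resize(im[130:250,230:350,::-1],(600,600),interpolation=cv2.INTER_CUBIC))
c=manip.calibration('side')
for th in (.34,.38,.42):
    ct,st=np.cos(th),np.sin(th)
    P=np.r_[np.array([.551,.2148])+.035*by-.124*ct*bx,.056+.124*st];u=proj(c,P);print((u[0]-230)*5,(u[1]-130)*5)
E
```

```text
time: 4.23
tcp_pos: [0.43, 0.2381, 0.1512]
tcp_rot: [[-0.996, -0.092, -0.003], [-0.092, 0.996, -0.002], [0.003, -0.001, -1.0]]
contact_force: [-0.2, -0.2, -0.7]
grip_width: 0.042
(array([-3. , -0. , -3.8]), array([-0.07, -0.17, -0.33])) [-0.0493 -0.2826 -0.3537  0.0758  0.1161  1.5277]
0.34 [0.4312 0.2382 0.0974] (np.float64(323.58970847214573), np.float64(273.7060511960734))
0.38 [0.433  0.2384 0.102 ] (np.float64(323.59155074731694), np.float64(279.27653315210006))
0.42 [0.4349 0.2386 0.1066] (np.float64(323.59557392580575), np.float64(285.2960455607924))
192.05744543770066 329.67594738008813
195.142959459383 319.0540966147631
198.5884131410495 308.51373253945155
```

View pics/w4.png

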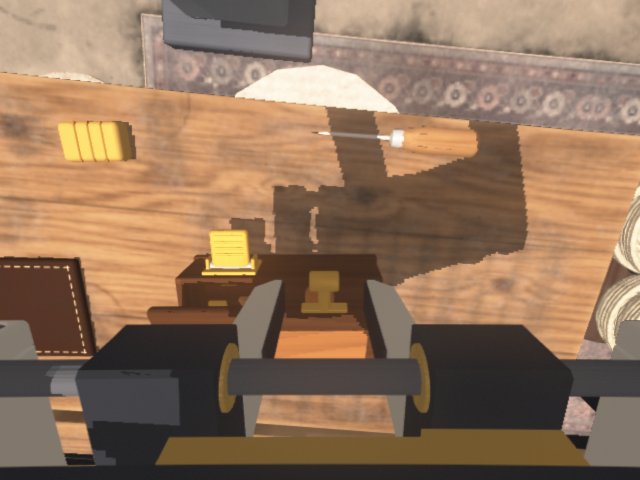

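View pics/s4z.png

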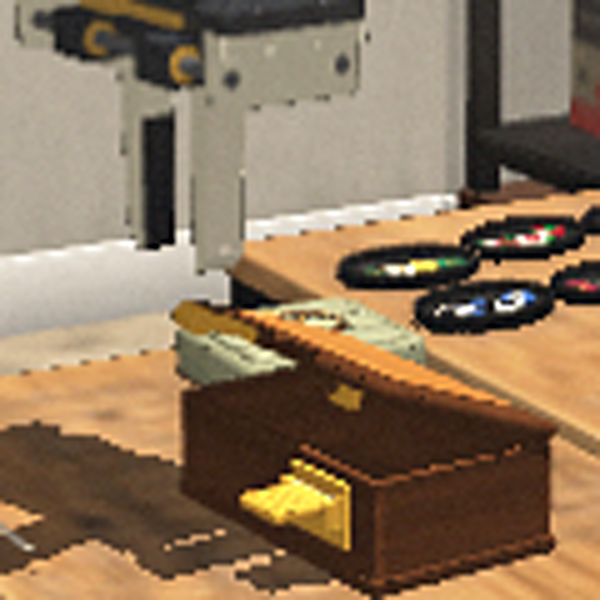

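In the wrist view the pull bar is centred at (324,281), midway between the jaws, which agrees with θ≈0.38. I'll descend and pinch it gently.

```bash
python3 -m inch '{"translation":[[-0.003,0,0.015],[-0.003,0,0.032],[-0.003,0,0.044],[-0.003,0,0.044],[-0.003,0,0.044],[-0.003,0,0.044],[-0.003,0,0.044],[-0.003,0,0.044],[-0.003,0,0.044]],"delta_rot":[[0,0,0],[0,0,0],[0,0,0],[0,0,0],[0,0,0],[0,0,0],[0,0,0],[0,0,0],[0,0,0]],"gripper":[45,45,45,45,30,10,10,10,10]}' 8; python3 - <<'E'
from h import *
im=snap('side','s5'); cv2.imwrite('pics/s5z.png',cv2.resize(im[130:250,230:350,::-1],(600,600),interpolation=cv2.INTER_CUBIC))
o=manip.get_obs();R=np.array(o['tcp_rot']);p=o['tcp_pos'];b=np.radians(5.6)
# arc, relative to present pull pos, starting at th0=.385
th0=.385;H=np.array([.551,.2148]);bx=np.array([np.cos(b),np.sin(b),0])
def A(th): return -.124*np.cos(th)*bx+np.array([0,0,.124*np.sin(th)])
print(p)
for th in np.r_[np.arange(.45,2.36,.1),2.35]: print(round(th,2),(R.T@(A(th)-A(th0))*1000).round(1))
E
```

```text
time: 5.08
tcp_pos: [0.4345, 0.2386, 0.1098]
tcp_rot: [[-0.995, -0.095, 0.001], [-0.095, 0.995, -0.001], [-0.001, -0.001, -1.0]]
contact_force: [1.5, -3.9, -0.0]
grip_width: 0.0176
[0.4345 0.2386 0.1097]
0.45 [-3.3  0.  -7.4]
0.55 [ -9.2   0.  -18.2]
0.65 [-16.2   0.  -28.5]
0.75 [-24.2   0.  -37.9]
0.85 [-33.1   0.  -46.6]
0.95 [-42.9   0.1 -54.2]
1.05 [-53.3   0.1 -60.9]
1.15 [-64.3   0.1 -66.5]
1.25 [-75.9   0.1 -71. ]
1.35 [-87.9   0.2 -74.3]
1.45 [-100.1    0.2  -76.4]
1.55 [-112.4    0.2  -77.3]
1.65 [-124.8    0.3  -76.9]
1.75 [-137.1    0.3  -75.3]
1.85 [-149.2    0.3  -72.5]
1.95 [-160.9    0.4  -68.4]
2.05 [-172.2    0.4  -63.3]
2.15 [-182.9    0.4  -57. ]
2.25 [-192.9    0.5  -49.7]
2.35 [-202.1    0.5  -41.4]
2.35 [-202.1    0.5  -41.4]
```

View pics/s5z.png

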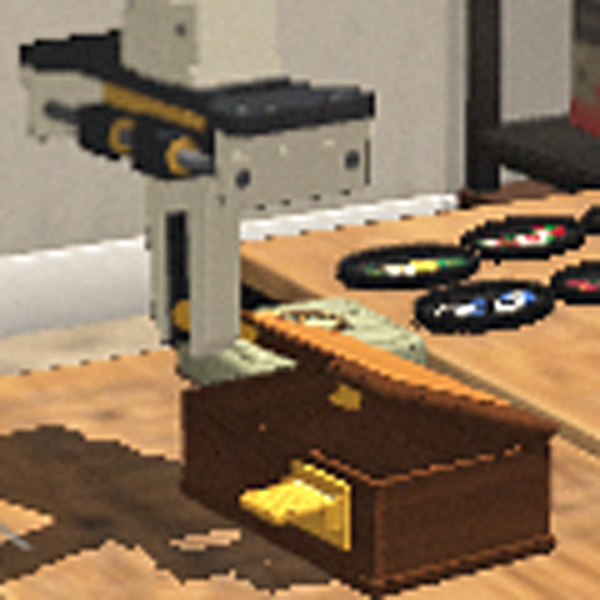

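Gripped, with the opening at 17.6 mm on the 18 mm bar. I'll swing the first part of the arc.

```bash
python3 -m inch '{"translation":[[-0.0033,0,-0.0074],[-0.0061,0,-0.0129],[-0.0092,0,-0.0182],[-0.0126,0,-0.0235],[-0.0162,0,-0.0285],[-0.0201,0,-0.0333],[-0.0242,0,-0.0379],[-0.0286,0,-0.0424],[-0.0331,0,-0.0466],[-0.0379,0,-0.0505],[-0.0429,0,-0.0542],[-0.0533,0,-0.0609],[-0.0588,0,-0.0638],[-0.0643,0,-0.0665]],"delta_rot":[[0,0,0],[0,0,0],[0,0,0],[0,0,0],[0,0,0],[0,0,0],[0,0,0],[0,0,0],[0,0,0],[0,0,0],[0,0,0],[0,0,0],[0,0,0],[0,0,0]],"gripper":[10,10,10,10,10,10,10,10,10,10,10,10,10,10]}' 8; python3 - <<'E'
from h import *
im=snap('side','s6'); cv2.imwrite('pics/s6z.png',cv2.resize(im[100:250,230:380,::-1],(600,600),interpolation=cv2.INTER_CUBIC))
o=manip.get_obs();R=np.array(o['tcp_rot']);print(o['tcp_pos'],o['contact_force'],o['grip_width'])
b=np.radians(5.6);bx=np.array([np.cos(b),np.sin(b),0]);
d=o['tcp_pos']-np.array([.4345,.2386,.1097]); print(R.T@d*1000)
E
```

```text
time: 6.3
tcp_pos: [0.4987, 0.2448, 0.1769]
tcp_rot: [[-0.996, -0.095, 0.0], [-0.095, 0.996, -0.001], [-0.0, -0.001, -1.0]]
contact_force: [-0.1, -5.2, 1.1]
grip_width: 0.0176
[0.4997 0.2448 0.1774] [ 0.0085 -4.8418 -0.3912] 0.017865620151959857
[-65.5937   0.0121 -67.5481]
```

View pics/s6z.png

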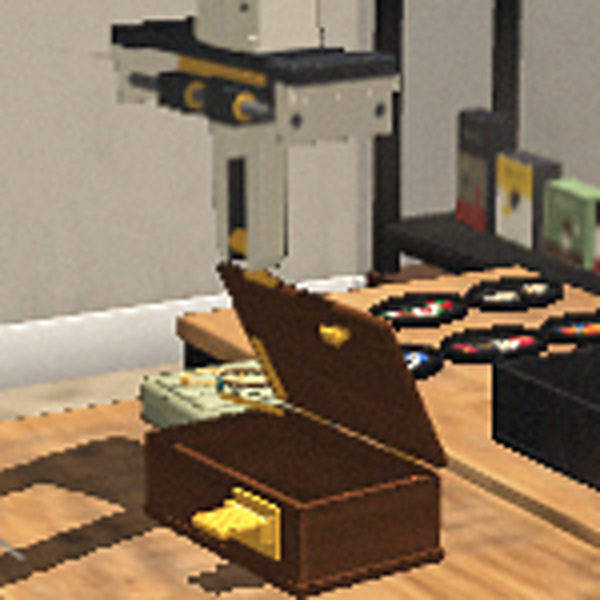

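The lid is at about 1.15 rad and well held. The contact force shows a 1 mm sideways misalignment, which I'll trim as I continue past upright.

```bash
python3 -m inch '{"translation":[[-0.0058,-0.0003,-0.0024],[-0.0116,-0.0006,-0.0045],[-0.0176,-0.001,-0.0063],[-0.0236,-0.001,-0.0078],[-0.0297,-0.001,-0.0090],[-0.0358,-0.001,-0.0099],[-0.0419,-0.001,-0.0105],[-0.0481,-0.001,-0.0108],[-0.0543,-0.001,-0.0108],[-0.0605,-0.001,-0.0104],[-0.0667,-0.001,-0.0097],[-0.0728,-0.001,-0.0088],[-0.0789,-0.001,-0.0075],[-0.0849,-0.001,-0.006],[-0.0908,-0.001,-0.0041],[-0.0966,-0.001,-0.0019]],"delta_rot":[[0,0,0],[0,0,0],[0,0,0],[0,0,0],[0,0,0],[0,0,0],[0,0,0],[0,0,0],[0,0,0],[0,0,0],[0,0,0],[0,0,0],[0,0,0],[0,0,0],[0,0,0],[0,0,0]],"gripper":[10,10,10,10,10,10,10,10,10,10,10,10,10,10,10,10]}' 8; python3 - <<'E'
from h import *
im=snap('side','s7'); cv2.imwrite('pics/s7z.png',cv2.resize(im[80:250,230:400,::-1],(600,600),interpolation=cv2.INTER_CUBIC))
o=manip.get_obs();R=np.array(o['tcp_rot']);print(o['tcp_pos'],o['contact_force'],o['grip_width'])
d=o['tcp_pos']-np.array([.4345,.2386,.1097]); print(R.T@d*1000)
E
```

```text
time: 7.68
tcp_pos: [0.5952, 0.2538, 0.1776]
tcp_rot: [[-0.995, -0.095, 0.001], [-0.095, 0.995, 0.001], [-0.001, 0.001, -1.0]]
contact_force: [0.9, 1.5, 5.2]
grip_width: 0.0179
[0.5959 0.2539 0.1772] [2.5255 1.9695 6.2775] 0.017837748385528783
[-162.2174   -0.0839  -67.2845]
```

View pics/s7z.png

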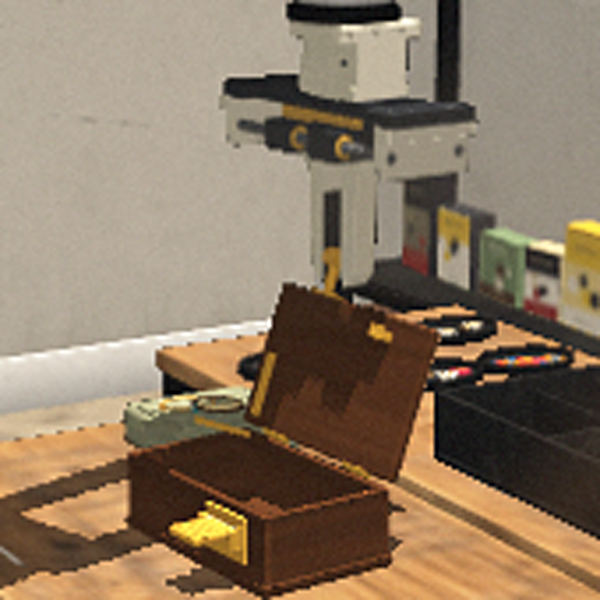

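Vertical force is 6 N radially, meaning the arc is about 1 mm tight. I'll ease it outward over the last stretch and slow down.

```bash
python3 -m inch '{"translation":[[-0.003,0,0.0005],[-0.0061,0,0.0016],[-0.0091,0,0.0027],[-0.0120,0,0.0038],[-0.0148,0,0.0053],[-0.0175,0,0.0068],[-0.0202,0,0.0085],[-0.0228,0,0.0102],[-0.0254,0,0.0119],[-0.028,0,0.0137],[-0.0305,0,0.0156],[-0.033,0,0.0175],[-0.0354,0,0.0195],[-0.0377,0,0.0216],[-0.0377,0,0.0216]],"delta_rot":[[0,0,0],[0,0,0],[0,0,0],[0,0,0],[0,0,0],[0,0,0],[0,0,0],[0,0,0],[0,0,0],[0,0,0],[0,0,0],[0,0,0],[0,0,0],[0,0,0],[0,0,0]],"gripper":[10,10,10,10,10,10,10,10,10,10,10,10,10,10,10]}' 8; python3 - <<'E'
from h import *
im=snap('side','s8'); cv2.imwrite('pics/s8z.png',cv2.resize(im[80:250,230:400,::-1],(600,600),interpolation=cv2.INTER_CUBIC))
o=manip.get_obs();R=np.array(o['tcp_rot']);print(o['tcp_pos'],o['contact_force'],o['grip_width'])
E
```

```text
time: 8.98
tcp_pos: [0.6322, 0.2572, 0.1556]
tcp_rot: [[-0.995, -0.095, 0.0], [-0.095, 0.995, 0.0], [-0.0, 0.0, -1.0]]
contact_force: [-0.6, 4.5, 0.4]
grip_width: 0.0179
[0.6321 0.2572 0.1557] [-1.2355  4.9929  0.8962] 0.01802230582627564
```

View pics/s8z.png

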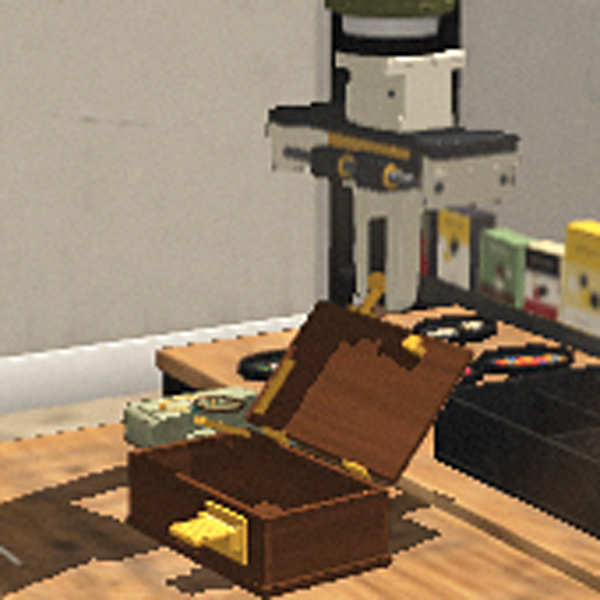

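Radial force is gone and the lid is at about 2.3. I'll creep to the stop.

```bash
python3 -m inch '{"translation":[[-0.0011,0.0003,0.0011],[-0.0023,0.0006,0.0022],[-0.0034,0.0008,0.0033],[-0.0045,0.0008,0.0044],[-0.0045,0.0008,0.0044]],"delta_rot":[[0,0,0],[0,0,0],[0,0,0],[0,0,0],[0,0,0]],"gripper":[10,10,10,10,10]}' 8; python3 -m inch '{"translation":[[-0.0007,0,0.0007],[-0.0014,0,0.0014],[-0.0014,0,0.0014]],"delta_rot":[[0,0,0],[0,0,0],[0,0,0]],"gripper":[10,10,10]}' 8; python3 - <<'E'
from h import *
im=snap('side','s9'); cv2.imwrite('pics/s9z.png',cv2.resize(im[80:250,230:400,::-1],(600,600),interpolation=cv2.INTER_CUBIC))
E
```

```text
time: 9.45
tcp_pos: [0.6367, 0.2578, 0.1514]
tcp_rot: [[-0.995, -0.095, 0.001], [-0.095, 0.995, -0.0], [-0.001, -0.0, -1.0]]
contact_force: [0.1, 0.9, 1.2]
grip_width: 0.0175
time: 9.7
tcp_pos: [0.6379, 0.258, 0.1502]
tcp_rot: [[-0.995, -0.095, 0.001], [-0.095, 0.995, -0.0], [-0.001, -0.0, -1.0]]
contact_force: [2.4, -0.9, 2.8]
grip_width: 0.0182
```

View pics/s9z.png

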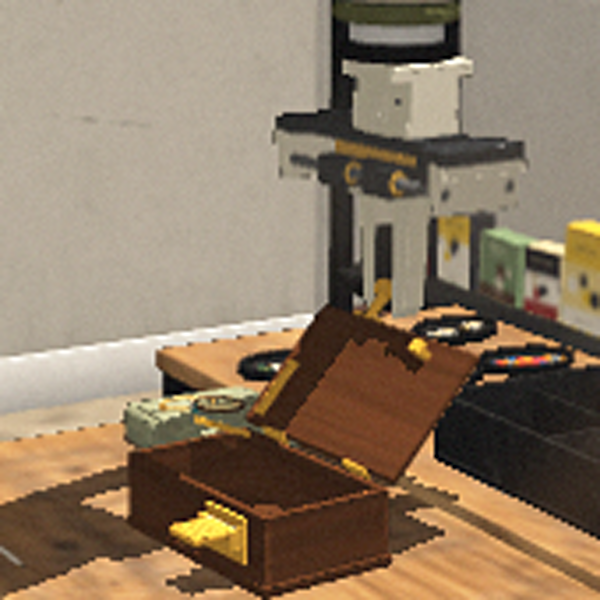

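```bash
python3 -m inch '{"translation":[[-0.001,0,0.0004],[-0.002,0,0.001],[-0.003,0,0.0018],[-0.003,0,0.0018]],"delta_rot":[[0,0,0],[0,0,0],[0,0,0],[0,0,0]],"gripper":[10,10,10,10]}' 8;  python3 - <<'E'
from h import *
a=[manip.get_obs()['contact_force'] for _ in range(3)];print(a)
E
python3 -m inch '{"translation":[[-0.0007,0,0.0007],[-0.0014,0,0.0014],[-0.0014,0,0.0014]],"delta_rot":[[0,0,0],[0,0,0],[0,0,0]],"gripper":[10,10,10]}' 8;
```

```text
time: 10.08
tcp_pos: [0.6396, 0.2582, 0.1487]
tcp_rot: [[-0.995, -0.095, -0.002], [-0.095, 0.995, -0.001], [0.002, -0.001, -1.0]]
contact_force: [-7.4, -2.8, 7.5]
grip_width: 0.0179
[array([-7.407 , -2.8271,  7.5343]), array([-7.407 , -2.8271,  7.5343]), array([-7.407 , -2.8271,  7.5343])]
time: 10.33
tcp_pos: [0.6409, 0.2584, 0.1476]
tcp_rot: [[-0.995, -0.095, -0.002], [-0.095, 0.995, -0.001], [0.002, -0.001, -1.0]]
contact_force: [-7.4, -4.9, 9.2]
grip_width: 0.0178
```

The resistance is now tangential (-x, +z, about 10 N), so the lid is on its stop. I'll relax the pressure slightly, open, and rise.

```bash
python3 -m inch '{"translation":[[0.001,0,-0.001],[0.002,0,-0.002],[0.002,0,-0.002],[0.002,0,-0.002],[0.002,0,-0.002],[0.002,0,-0.002],[0.0,0,-0.02],[0.0,0,-0.045],[0,0,-0.07],[0,0,-0.07]],"delta_rot":[[0,0,0],[0,0,0],[0,0,0],[0,0,0],[0,0,0],[0,0,0],[0,0,0],[0,0,0],[0,0,0],[0,0,0]],"gripper":[10,10,25,43,43,43,43,43,43,43]}' 8; python3 - <<'E'
from h import *
im=snap('top','t10'); cv2.imwrite('pics/t10z.png',cv2.resize(im[150:270,170:310,::-1],(700,600),interpolation=cv2.INTER_CUBIC))
im=snap('side','s10'); cv2.imwrite('pics/s10z.png',cv2.resize(im[80:250,230:400,::-1],(600,600),interpolation=cv2.INTER_CUBIC))
E
```

```text
time: 11.17
tcp_pos: [0.6444, 0.2597, 0.2237]
tcp_rot: [[-0.995, -0.095, 0.008], [-0.095, 0.995, 0.003], [-0.009, 0.002, -1.0]]
contact_force: [0.8, 0.3, 1.2]
grip_width: 0.0403
```

View pics/t10z.png

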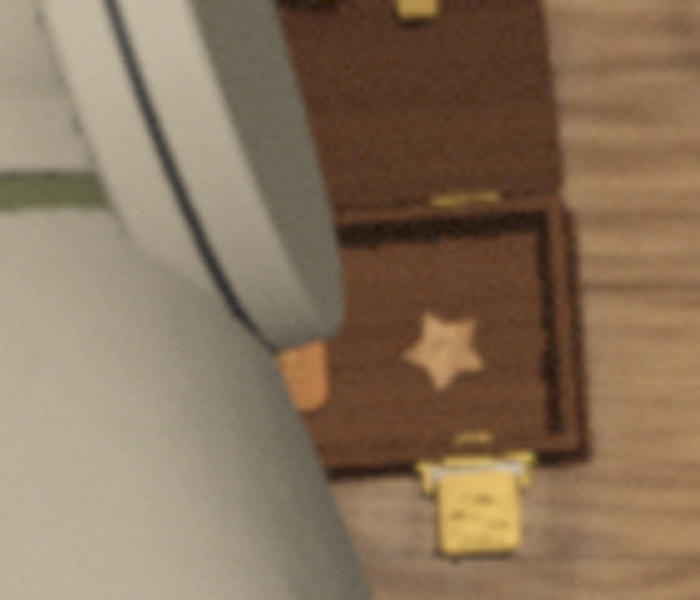

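View pics/s10z.png

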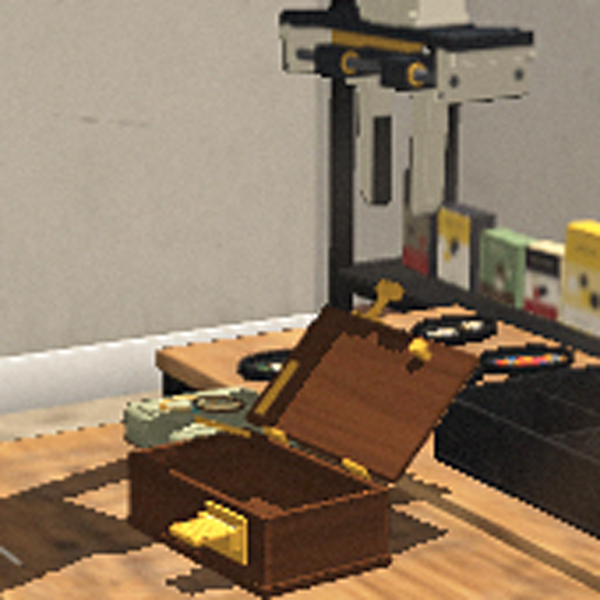

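The lid is resting on its stop, with the pull at (385,292) in the side view. The star lies in the -y place, and the block's tan edge shows in the +y place at (305,375). I'll move above the block and look with the wrist camera.

```bash
python3 -c "
from h import *
print(delta([.50,.24,.20],95.6))"
```

```text
(array([144.1,  -5.5,  18.2]), array([ 0.05,  0.19, -0.13]))
```

```bash
python3 -m inch '{"translation":[[0.04,-0.0015,0],[0.08,-0.003,0.006],[0.12,-0.005,0.018],[0.144,-0.0055,0.018],[0.144,-0.0055,0.018],[0.144,-0.0055,0.018],[0.144,-0.0055,0.018]],"delta_rot":[[0,0,0],[0,0,0],[0,0,0],[0,0,0],[0,0,0],[0,0,0],[0,0,0]],"gripper":[43,43,43,43,43,43,43]}'; python3 - <<'E'
from h import *
c=manip.calibration('wrist');im=snap('wrist','w11');print(manip.get_obs()['tcp_pos'])
print(proj(c,[.4998,.24,.017]))
hsv=cv2.cvtColor(im,cv2.COLOR_RGB2HSV);print(hsv[:,:,0].shape)
E
```

```text
time: 11.85
tcp_pos: [0.4994, 0.2396, 0.1986]
tcp_rot: [[-0.995, -0.095, 0.0], [-0.095, 0.995, -0.0], [-0.0, -0.0, -1.0]]
contact_force: [0.3, 0.0, 0.6]
grip_width: 0.0397
[0.4999 0.2397 0.1989]
(np.float64(324.1754792398345), np.float64(223.0837838201674))
(480, 640)
```

View pics/w11.png

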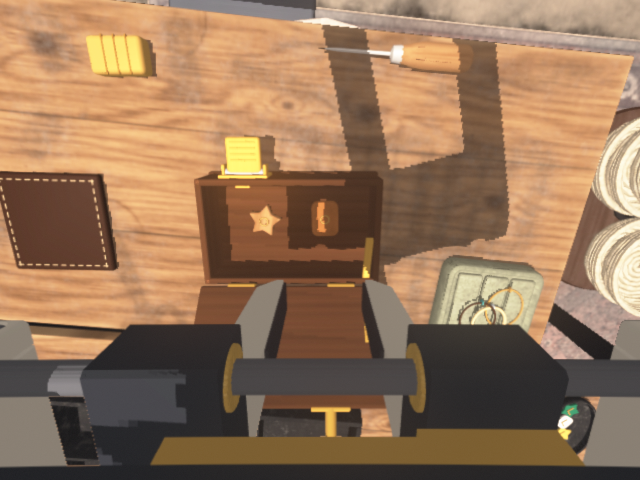

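```bash
python3 - <<'E'
from h import *
im=cv2.imread('pics/w11.png'); cv2.imwrite('pics/w11z.png',cv2.resize(im[160:300,190:400],(780,520),interpolation=cv2.INTER_CUBIC))
c=manip.calibration('wrist')
hsv=cv2.cvtColor(im,cv2.COLOR_BGR2HSV); z=np.zeros(im.shape[:2],np.uint8)
m=cv2.inRange(hsv,(5,120,95),(25,255,255)); z[192:242,300:352]=m[192:242,300:352]
cs,_=cv2.findContours(z,cv2.RETR_EXTERNAL,cv2.CHAIN_APPROX_NONE);k=max(cs,key=cv2.contourArea);R=cv2.minAreaRect(k);print(R)
q=[onz(c,*p,.017)[:2] for p in cv2.boxPoints(R)];print(q, onz(c,*R[0],.017))
print([np.linalg.norm(q[i]-q[i-1]) for i in range(4)])
E
```

```text
((324.5, 216.5), (37.0, 27.0), 90.0)
[array([0.4771, 0.2252]), array([0.4747, 0.2509]), array([0.5112, 0.2548]), array([0.5138, 0.2283])] [0.4939 0.2398 0.017 ]
[np.float64(0.03676414942798057), np.float64(0.025797256456174516), np.float64(0.03676367724965318), np.float64(0.02664376390302774)]
```

View pics/w11z.png

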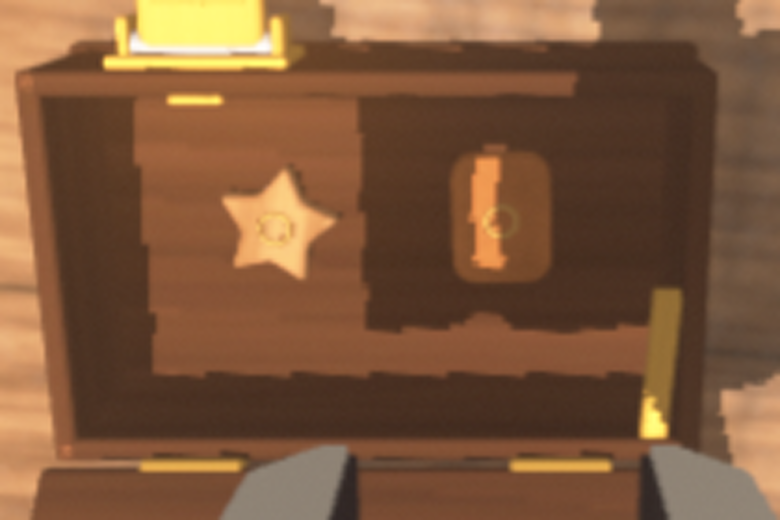

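```bash
python3 - <<'E'
from h import *
c=manip.calibration('wrist')
print(onz(c,324.9,218.3,.017))
for z in (.02,.035,.05,.06): print(z,onz(c,369.5,238,z),onz(c,366,278,z))
print(delta([.4957,.2395,.0305],95.6))
E
```

```text
[0.4957 0.2403 0.017 ]
0.02 [0.5105 0.2857 0.02  ] [0.5528 0.2878 0.02  ]
0.035 [0.5063 0.2832 0.035 ] [0.5467 0.2852 0.035 ]
0.05 [0.5021 0.2807 0.05  ] [0.5405 0.2826 0.05  ]
0.06 [0.4993 0.279  0.06  ] [0.5364 0.2809 0.06  ]
(array([  4.3,   0.2, 168.4]), array([ 0.  ,  0.04, -0.15]))
```

The block charm is centred at (325,218), world (0.4957, 0.240), and lined up with the jaws. The brass stay near the +y wall clears the finger by about 5 mm. I'll narrow the jaws a little and descend.

```bash
python3 -m inch '{"translation":[[0.0043,0.0005,0.03],[0.0043,0.0005,0.065],[0.0043,0.0005,0.1],[0.0043,0.0005,0.125],[0.0043,0.0005,0.14],[0.0043,0.0005,0.14]],"delta_rot":[[0,0,0],[0,0,0],[0,0,0],[0,0,0],[0,0,0],[0,0,0]],"gripper":[39,39,39,39,39,39]}' 10; python3 - <<'E'
from h import *
c=manip.calibration('wrist');im=snap('wrist','w12');cv2.imwrite('pics/w12z.png',cv2.resize(im[140:380,170:490,::-1],(800,600),interpolation=cv2.INTER_CUBIC))
print(delta([.4957,.24,.0305],95.6)); print(manip.get_obs()['contact_force'])
E
```

```text
time: 12.4
tcp_pos: [0.4928, 0.2385, 0.0543]
tcp_rot: [[-0.995, -0.095, -0.007], [-0.095, 0.996, -0.002], [0.007, -0.002, -1.0]]
contact_force: [-0.5, 0.2, -1.1]
grip_width: 0.0363
(array([-1.8,  0.8, 26.3]), array([-0.06, -0.23, -0.17]))
[ 1.2583 -0.1026  0.2199]
```

View pics/w12z.png

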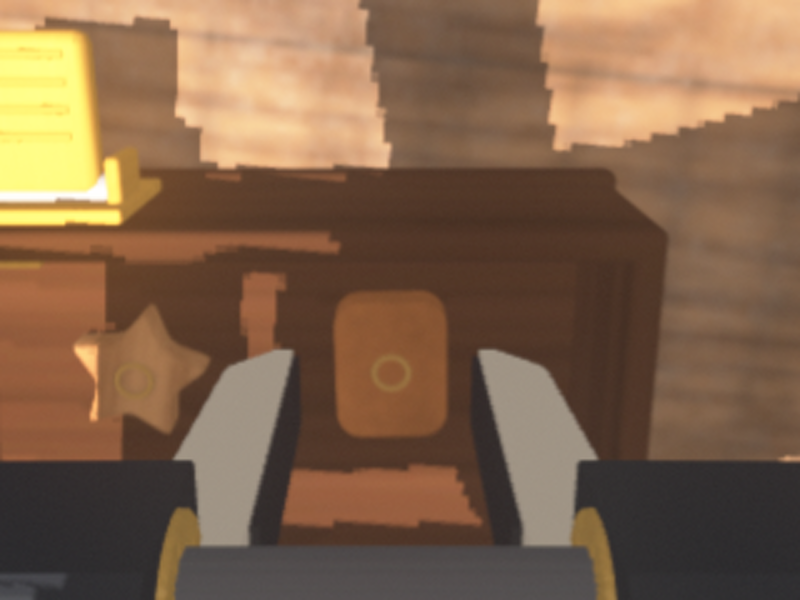

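```bash
python3 - <<'E'
from h import *
c=manip.calibration('wrist')
P=onz(c,326.4,285.2,.017);print(P,delta([P[0],P[1],.0305],95.6),manip.get_obs()['tcp_pos'])
t=manip.get_obs()['tcp_pos'];print(proj(c,[t[0],t[1],t[2]-.022]))
E
```

```text
[0.4961 0.2408 0.017 ] (array([-2.3,  1.5, 26.3]), array([-0.06, -0.23, -0.17])) [0.4941 0.239  0.0568]
(np.float64(323.7581940344153), np.float64(295.1265503595843))
```

```bash
python3 -m inch '{"translation":[[-0.0015,0.0012,0.006],[-0.0015,0.0012,0.013],[-0.0015,0.0012,0.02],[-0.0015,0.0012,0.025],[-0.0015,0.0012,0.0265],[-0.0015,0.0012,0.0265],[-0.0015,0.0012,0.0265]],"delta_rot":[[0,0,0],[0,0,0],[0,0,0],[0,0,0],[0,0,0],[0,0,0],[0,0,0]],"gripper":[39,39,39,39,39,39,39]}' 10; python3 -c "
from h import *
o=manip.get_obs();print(o['tcp_pos'],o['contact_force'])"
```

```text
time: 13.03
tcp_pos: [0.4983, 0.2406, 0.0343]
tcp_rot: [[-0.995, -0.095, 0.003], [-0.095, 0.995, -0.0], [-0.003, -0.001, -1.0]]
contact_force: [0.2, -6.7, 1.8]
grip_width: 0.0362
[0.4983 0.2406 0.0343] [ 0.2111 -6.6921  1.7951]
```

Unexpected: -6.7 N in y, so something on the +y side is touching. I'll look before closing.

```bash
python3 - <<'E'
from h import *
im=snap('wrist','w13');cv2.imwrite('pics/w13z.png',cv2.resize(im[140:380,170:490,::-1],(800,600),interpolation=cv2.INTER_CUBIC))
im=snap('side','s13'); cv2.imwrite('pics/s13z.png',cv2.resize(im[120:250,230:360,::-1],(600,600),interpolation=cv2.INTER_CUBIC))
im=snap('top','t13'); cv2.imwrite('pics/t13z.png',cv2.resize(im[150:270,170:310,::-1],(700,600),interpolation=cv2.INTER_CUBIC))
o=manip.get_obs();print(o['tcp_pos'],o['contact_force'],o['wrist_torque'],o['joint_torque'])
E
```

```text
[0.4983 0.2407 0.0344] [-0.1719 -6.5598  2.3313] [-0.7963  0.0006  0.0054] [  2.9657 -52.6691 -43.1327   1.6681  -0.6912  -0.0061]
```

View pics/w13z.png

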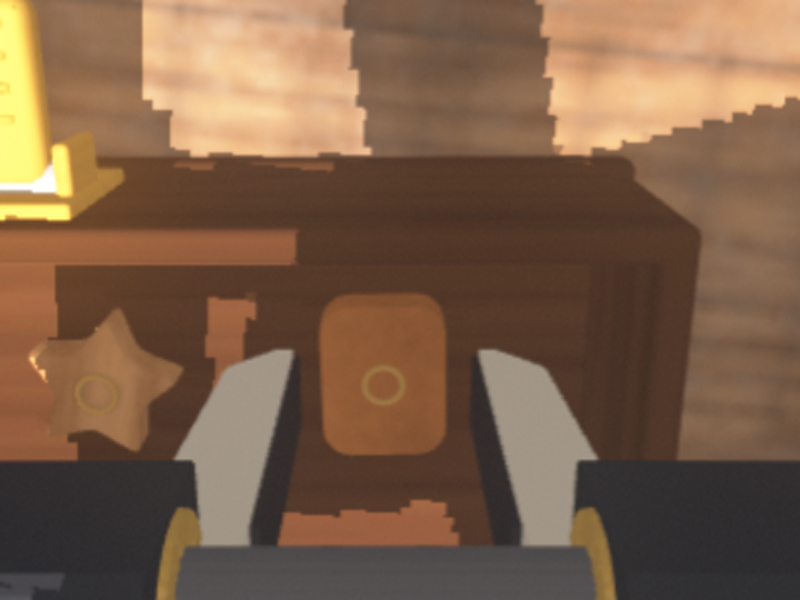

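View pics/s13z.png

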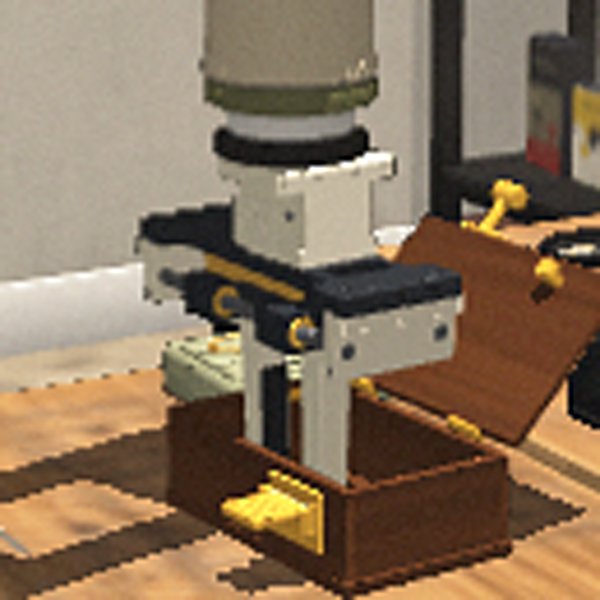

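View pics/t13z.png

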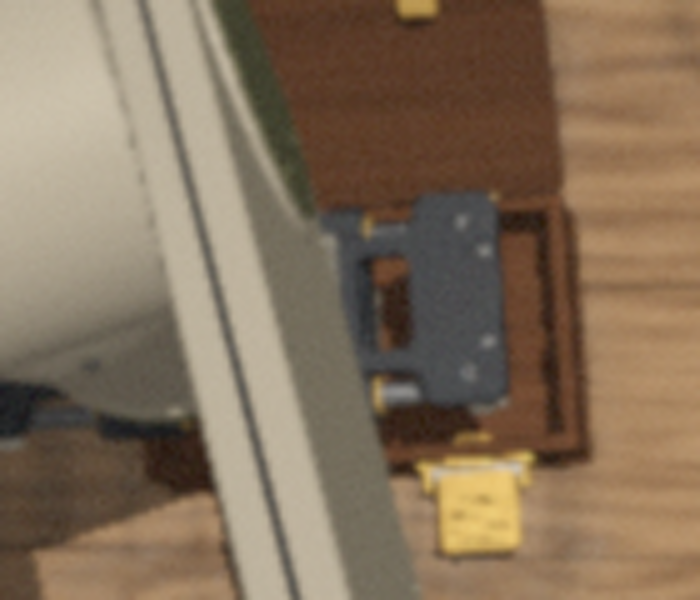

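The wrist view shows the charm centred at (383,374) in the zoom and the jaws at 386, so I overshot to +y and the +y finger is rubbing the stay or wall. I'll shift back, narrow the jaws, and check the force.

```bash
python3 -m inch '{"translation":[[0.001,-0.001,-0.002],[0.0025,-0.002,-0.002],[0.0025,-0.002,-0.001],[0.0025,-0.002,0],[0.0025,-0.002,0]],"delta_rot":[[0,0,0],[0,0,0],[0,0,0],[0,0,0],[0,0,0]],"gripper":[37,35,34,34,34]}' 10; python3 -c "
from h import *
o=manip.get_obs();print(o['tcp_pos'],o['contact_force'],o['wrist_torque'])"
```

```text
time: 13.6
tcp_pos: [0.4939, 0.239, 0.0324]
tcp_rot: [[-0.995, -0.095, 0.0], [-0.095, 0.995, 0.0], [-0.0, 0.0, -1.0]]
contact_force: [-0.3, 0.4, -0.7]
grip_width: 0.0317
[0.4939 0.239  0.0324] [-0.2571  0.43   -0.6742] [ 0.0091  0.0164 -0.0065]
```

Free of contact. I'll go down 2 mm more and close.

```bash
python3 -m inch '{"translation":[[-0.001,0,0.001],[-0.001,0,0.0022],[-0.001,0,0.0022],[-0.001,0,0.0022],[-0.001,0,0.0022],[-0.001,0,0.0022],[-0.001,0,0.0022]],"delta_rot":[[0,0,0],[0,0,0],[0,0,0],[0,0,0],[0,0,0],[0,0,0],[0,0,0]],"gripper":[34,34,30,20,20,20,20]}' 10; python3 - <<'E'
from h import *
o=manip.get_obs();print(o['tcp_pos'],o['contact_force'],o['wrist_torque'],o['grip_width'])
im=snap('wrist','w14');cv2.imwrite('pics/w14z.png',cv2.resize(im[140:380,170:490,::-1],(800,600),interpolation=cv2.INTER_CUBIC))
E
```

```text
time: 14.18
tcp_pos: [0.4948, 0.2389, 0.0302]
tcp_rot: [[-0.995, -0.095, -0.0], [-0.095, 0.995, -0.0], [0.0, -0.0, -1.0]]
contact_force: [-0.2, -0.4, 0.5]
grip_width: 0.026
[0.4948 0.2389 0.0302] [-0.2451 -0.4322  0.4742] [ 0.0275 -0.0026 -0.0396] 0.026013402753741123
```

View pics/w14z.png

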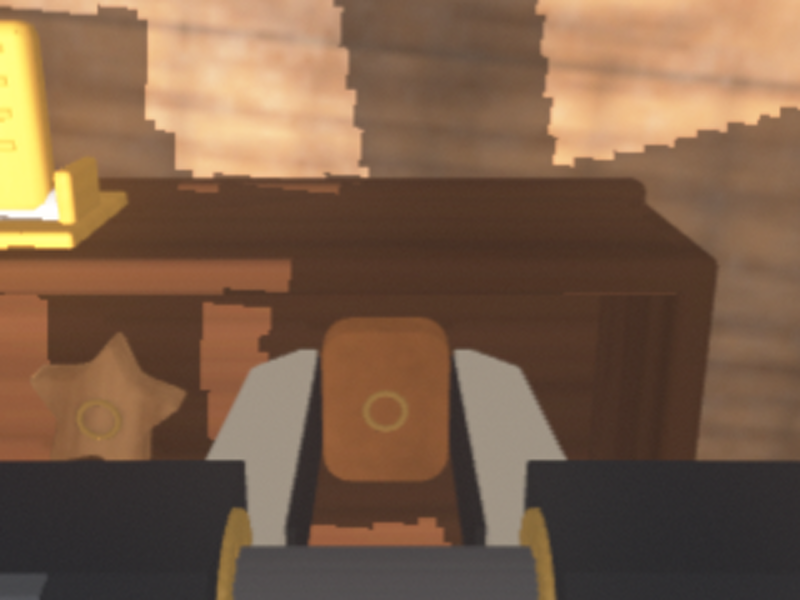

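Gripped at 26.0 mm. I'll lift straight up and measure the way to the pad.

```bash
python3 -m inch '{"translation":[[0,0,-0.008],[0,0,-0.025],[0,0,-0.055],[0,0,-0.09],[0,0,-0.11],[0,0,-0.11]],"delta_rot":[[0,0,0],[0,0,0],[0,0,0],[0,0,0],[0,0,0],[0,0,0]],"gripper":[20,20,20,20,20,20]}' 10; python3 - <<'E'
from h import *
im=snap('wrist','w15');cv2.imwrite('pics/w15z.png',cv2.resize(im[140:380,100:420,::-1],(800,600),interpolation=cv2.INTER_CUBIC))
o=manip.get_obs();print(o['grip_width'],o['tcp_pos'],delta([.5268,-.0261,.14],94.6))
E
```

```text
time: 14.73
tcp_pos: [0.4983, 0.2402, 0.1471]
tcp_rot: [[-0.995, -0.095, 0.009], [-0.095, 0.995, 0.004], [-0.01, 0.003, -1.0]]
contact_force: [0.2, 0.2, -0.0]
grip_width: 0.026
0.02580908672171575 [0.4971 0.2397 0.1443] (array([  -4.2, -267.5,    3.9]), array([0.1 , 0.38, 0.86]))
```

View pics/w15z.png

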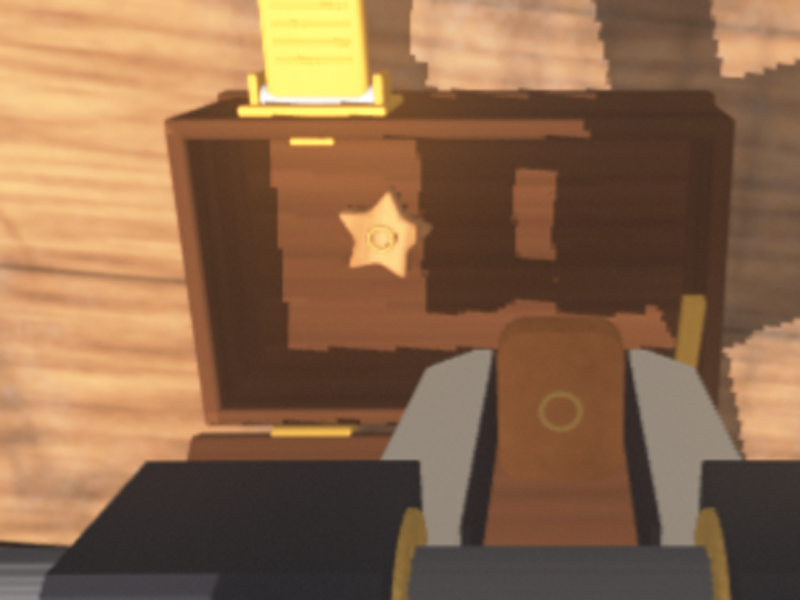

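The charm is held level and the star is undisturbed. I'll move over the pad.

```bash
python3 -m inch '{"translation":[[0,-0.012,0],[-0.0005,-0.035,0],[-0.001,-0.065,0],[-0.0015,-0.095,0],[-0.002,-0.125,0],[-0.0025,-0.155,0],[-0.003,-0.185,0],[-0.0035,-0.215,0],[-0.004,-0.24,0],[-0.004,-0.258,0.002],[-0.004,-0.2675,0.004],[-0.004,-0.2675,0.004],[-0.004,-0.2675,0.004]],"delta_rot":[[0,0,0],[0,0,0],[0,0,0],[0,0,0],[0,0,0],[0,0,0],[0,0,0],[0,0,0],[0,0,0],[0,0,0.5],[0,0,0.9],[0,0,0.9],[0,0,0.9]],"gripper":[20,20,20,20,20,20,20,20,20,20,20,20,20]}' 10; python3 - <<'E'
from h import *
c=manip.calibration('wrist');im=snap('wrist','w16');cv2.imwrite('pics/w16z.png',cv2.resize(im[140:380,170:490,::-1],(800,600),interpolation=cv2.INTER_CUBIC))
o=manip.get_obs();print(o['grip_width'],o['tcp_pos'],delta([.5268,-.0261,.0335],94.6)); u=proj(c,[.5268,-.0261,.008]);print((u[0]-170)*2.5,(u[1]-140)*2.5)
E
```

```text
time: 15.87
tcp_pos: [0.5232, -0.0271, 0.1349]
tcp_rot: [[-0.997, -0.078, -0.002], [-0.078, 0.997, 0.001], [0.002, 0.001, -1.0]]
contact_force: [-0.9, 1.4, 0.1]
grip_width: 0.0259
0.025995400399267187 [ 0.5235 -0.0264  0.1353] (array([ -3.5,  -0. , 101.8]), array([ 0.05, -0.1 , -0.04]))
386.1371126568447 258.11084768444596
```

View pics/w16z.png

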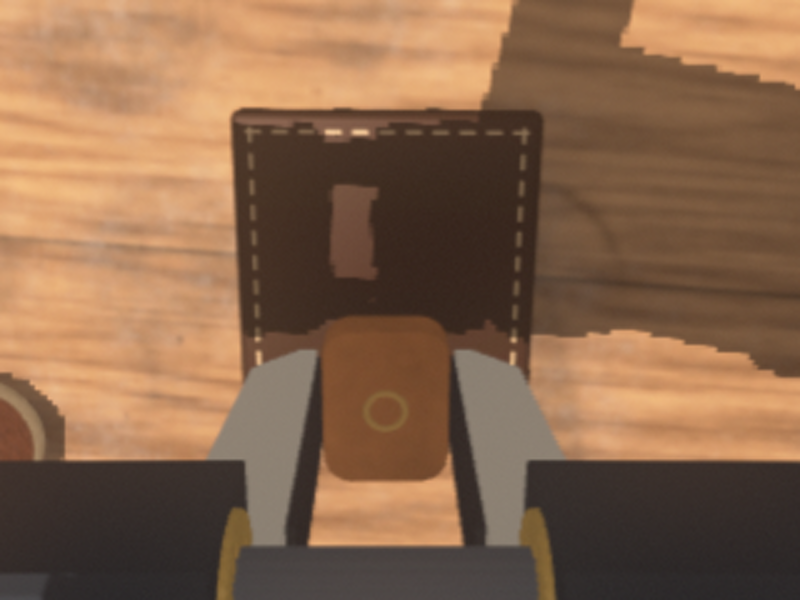

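The charm is over the pad and centred sideways, with the pad's middle predicted at (386,258) in the zoom. I'll lower in two stages.

```bash
python3 -m inch '{"translation":[[-0.001,0,0.015],[-0.0035,0,0.04],[-0.0035,0,0.065],[-0.0035,0,0.083],[-0.0035,0,0.092],[-0.0035,0,0.097],[-0.0035,0,0.099],[-0.0035,0,0.1],[-0.0035,0,0.1],[-0.0035,0,0.1]],"delta_rot":[[0,0,0],[0,0,0],[0,0,0],[0,0,0],[0,0,0],[0,0,0],[0,0,0],[0,0,0],[0,0,0],[0,0,0]],"gripper":[20,20,20,20,20,20,20,20,20,20]}' 10; python3 - <<'E'
from h import *
o=manip.get_obs();print(o['grip_width'],o['contact_force'],o['tcp_pos'],delta([.5268,-.0261,.0323],94.6))
E
```

```text
time: 16.75
tcp_pos: [0.5287, -0.0268, 0.0374]
tcp_rot: [[-0.997, -0.08, 0.002], [-0.08, 0.997, -0.0], [-0.002, -0.0, -1.0]]
contact_force: [-0.0, 0.2, 0.2]
grip_width: 0.026
0.025968337855808807 [-0.0448  0.1914  0.233 ] [ 0.5287 -0.0268  0.0374] (array([1.9, 0.9, 5.1]), array([-0.02,  0.11, -0.04]))
```

```bash
python3 -m inch '{"translation":[[0.001,0.0008,0.0015],[0.0018,0.0008,0.003],[0.0018,0.0008,0.004],[0.0018,0.0008,0.0045],[0.0018,0.0008,0.005],[0.0018,0.0008,0.005]],"delta_rot":[[0,0,0],[0,0,0],[0,0,0],[0,0,0],[0,0,0],[0,0,0]],"gripper":[20,20,20,20,20,20]}' 10; python3 - <<'E'
from h import *
o=manip.get_obs();print(o['grip_width'],o['contact_force'],o['tcp_pos'])
im=snap('side','s17');cv2.imwrite('pics/s17z.png',cv2.resize(im[180:300,310:430,::-1],(600,600),interpolation=cv2.INTER_CUBIC))
E
```

```text
time: 17.25
tcp_pos: [0.5258, -0.0261, 0.0319]
tcp_rot: [[-0.997, -0.079, -0.0], [-0.079, 0.997, 0.0], [0.0, 0.0, -1.0]]
contact_force: [-4.1, 0.5, 9.5]
grip_width: 0.0258
0.025784776286406852 [-4.0807  0.5485  9.4586] [ 0.5258 -0.0261  0.0319]
```

View pics/s17z.png

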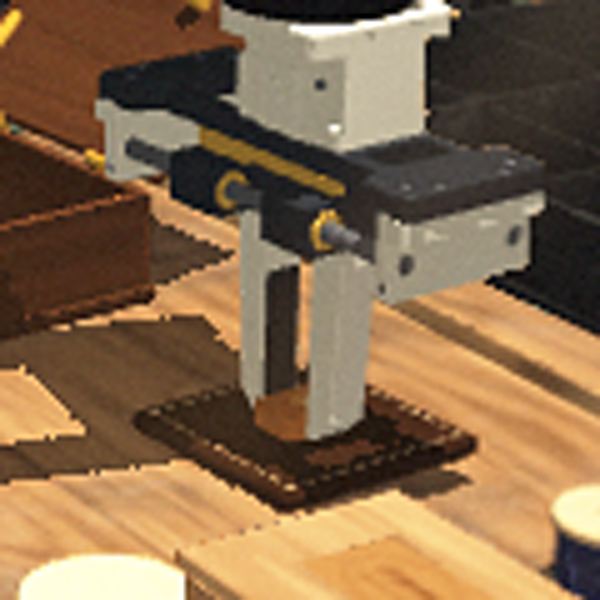

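The charm has contacted the pad at 9.5 N. I'll relieve the pressure, then open slowly to about 42 mm and rise.

```bash
python3 -m inch '{"translation":[[0.0003,0,-0.0008],[0.0006,0,-0.0014],[0.0006,0,-0.0014]],"delta_rot":[[0,0,0],[0,0,0],[0,0,0]],"gripper":[20,20,20]}' 10; python3 -m inch '{"translation":[[0,0,0],[0,0,0],[0,0,0],[0,0,0],[0,0,0],[0,0,-0.01],[0,0,-0.03],[0,0,-0.06],[0,0,-0.09],[0,0,-0.12],[0,0,-0.12]],"delta_rot":[[0,0,0],[0,0,0],[0,0,0],[0,0,0],[0,0,0],[0,0,0],[0,0,0],[0,0,0],[0,0,0],[0,0,0],[0,0,0]],"gripper":[29,32,36,42,45,45,45,45,45,45,45]}' 10; python3 - <<'E'
from h import *
c=manip.calibration('wrist');im=snap('wrist','w18');cv2.imwrite('pics/w18z.png',cv2.resize(im[100:340,170:490,::-1],(800,600),interpolation=cv2.INTER_CUBIC))
snap('side','s18'); u=proj(c,[.5268,-.0261,.019]);print((u[0]-170)*2.5,(u[1]-100)*2.5)
E
```

```text
time: 17.55
tcp_pos: [0.5253, -0.0262, 0.0326]
tcp_rot: [[-0.997, -0.079, 0.0], [-0.079, 0.997, -0.0], [-0.0, -0.0, -1.0]]
contact_force: [1.0, -0.3, -0.9]
grip_width: 0.026
time: 18.47
tcp_pos: [0.5293, -0.0267, 0.1607]
tcp_rot: [[-0.997, -0.08, 0.011], [-0.08, 0.997, -0.002], [-0.011, -0.002, -1.0]]
contact_force: [0.3, -1.1, 1.1]
grip_width: 0.0416
387.7778630978605 323.42246438791653
```

View pics/w18z.png

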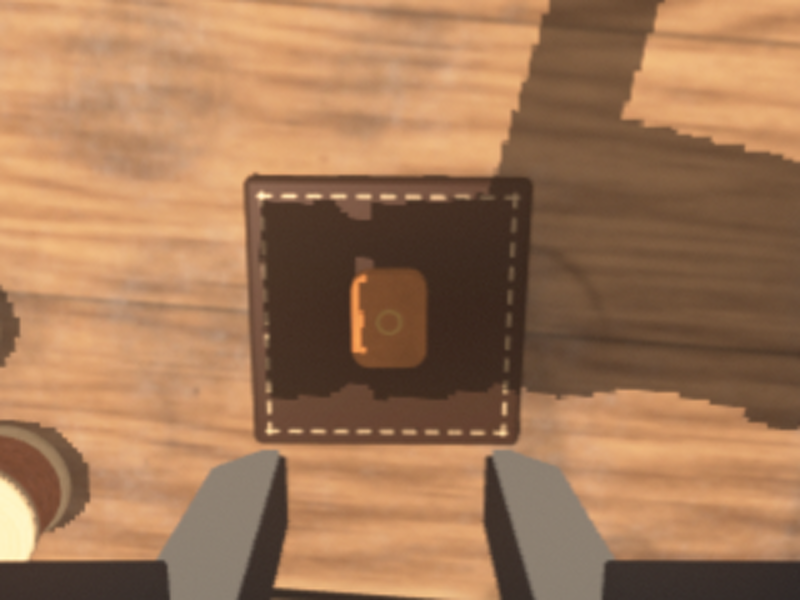

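View pics/s18.png

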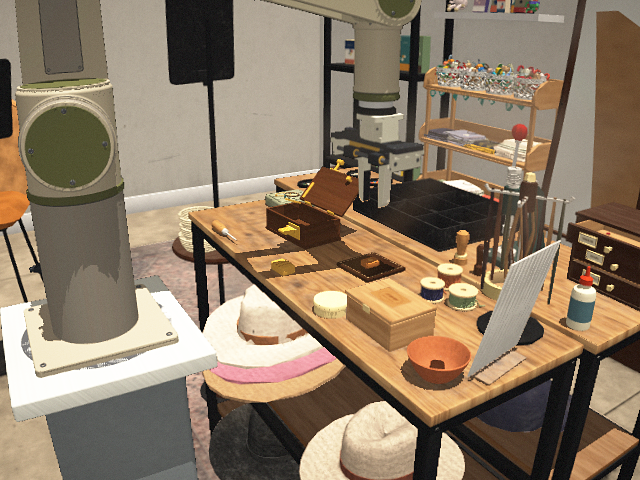

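The charm lies flat at (390,318) in the zoom, within a few millimetres of the pad's centre at about (388,310). The lid is still back. I'll settle the arm, check the star, and hand in.

```bash
python3 -m inch '{"translation":[[0,0,0],[0,0,0],[0,0,0],[0,0,0]],"delta_rot":[[0,0,0],[0,0,0],[0,0,0],[0,0,0]],"gripper":[45,45,45,45]}' 10; python3 - <<'E'
from h import *
im=snap('top','t19'); cv2.imwrite('pics/t19z.png',cv2.resize(im[130:330,160:460,::-1],(800,533),interpolation=cv2.INTER_CUBIC))
E
```

```text
time: 18.9
tcp_pos: [0.5245, -0.026, 0.1513]
tcp_rot: [[-0.997, -0.079, -0.002], [-0.079, 0.997, 0.0], [0.002, 0.001, -1.0]]
contact_force: [0.5, 0.5, 0.1]
grip_width: 0.0421
```

View pics/t19z.png

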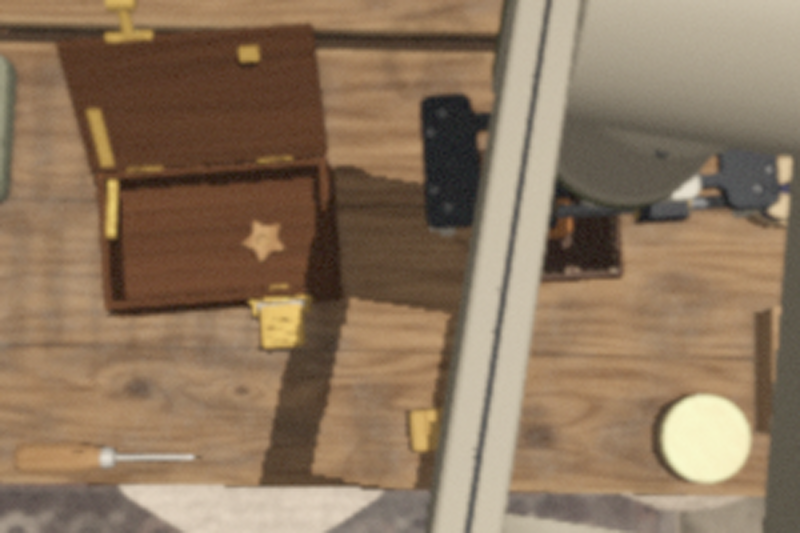

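The top view shows the lid laid back, the star in its place at (263,240), and the awl, wax and tin where they were.

```bash
python3 -c "
from h import *
print(manip.close_job())"
```

```text
the job is handed in; nothing more can be done
None
```

The job is done and handed in at about 19 s of the 64 s allowed; handing in gives no verdict.

- **Lid:** I pressed the catch with closed fingers at about 5 N and the lid popped to about 0.38 rad. I then pinched the T-pull and swung the lid round to its stop, holding it throughout. I felt about 10 N of resistance at the stop and let go there.
- **Charm:** I took the block charm out, set it down on the pad and let go.

**Last checks:** The pictures show the charm flat and about 3 mm or less from the pad's middle. The lid is on its stop and the star is in its place. The tin, awl and visible part of the wax are where they were. In the last side view the navy spool also looks unmoved. The gripper is clear and the contact force is near zero.

**Things that went less well:**
- My first move was typed in millimetres instead of metres. The row limits kept it short and harmless.
- Going down into the box, one finger rubbed the lid stay or the wall with about 7 N until I shifted back.
- Setting the charm down peaked at about 9.5 N, and I eased that off before opening the gripper.

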